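# Clamp the telescoping hook pole and hold it drawn out to its second stop

### The arm

A 7-joint arm with a two-finger parallel gripper is mounted at the origin on a cart in front of the work surface, level with it; the furniture and walls round the work are solid. World frame = base frame: x ahead of the robot, y to its left, z up, the work surface at z = 0. Lengths are in m, angles in rad, forces in N, time in s.
With the tool pointing down it reaches from about 0.4 to 0.925 m from the base axis. Payload 5.6 kg.
Tool frame: the origin (TCP) lies midway between the tips of the shut fingers; the grasp point (between the pads) lies 19 mm behind it; z points along the fingers, y is the line along which they close (so a half turn about z gives the same grasp; the last joint's range is limited). The gripper opens to 85 mm and grips with 20 to 120 N. Pads are 22 mm wide; open, the fingers measure 114 mm over their backs; the gripper's body (76 mm by 85 mm) begins 54 mm behind the grasp point. The pads swing forward as they close: fully open they stand 13 mm farther back than shut.
Start: joints at [1.132, 0.468, -0.012, 1.603, 0.006, 1.071, -0.056], TCP at [0.251, -0.6, 0.231] pointing down, gripper open.
Joint ranges: [-2.53, 2.53], [-0.31, 2.02], [-1.57, 1.55], [0.28, 2.44], [-1.29, 4.43], [0.15, 1.84], [-2.92, 2.92]. Speed limits (rad/s): [2.57, 2.57, 3.14, 3.14, 3.14, 3.14, 3.14].

### API

Orientations are given as a unit quaternion [x, y, z, w].
In Python, from workcell import monitor, grab_frame, calibration, hand_in, finder gives the robot as it stands. The module is installed in compiled form; this text tells all that it offers.
- The arm moves only by the tool jog_arm, never from a script. Its argument "deltas" is a list of rows, each a list of 7 numbers: the shift along the tool's x, y, z as a fraction of full scale, then the turn, a rotation vector about the tool's x, y, z as a fraction of full scale, then the opening, from 0 (shut) to 1 (fully open). In form: [[tx, ty, tz, ax, ay, az, jaw], ...]. A call has exactly 5 rows; each row shifts and turns the commanded pose from where the row before left it, along the tool's axes as they then stand; what a row does not reach is not made up. Full scale, the value 1, is 30 mm for a shift and 0.1 rad for a turn. A row lasts 1/8 s, in which the tool goes at most 62.5 mm and 10.7 degrees, less where a joint would pass 70% of its speed; a pose out of reach is approached as far as the arm can. A call with a number of a shift or a turn outside -1 to 1 is refused whole. A call with a gripper value outside its range is refused whole. The fingers move at their own pace and stop on an object; "force" is the grip in N (left out, the last holds). Time passes only in rows, so rows that do not move let the fingers close, or fill a call up. It gives the time, the measured TCP pose, the force, the opening and the grip force at its end, in the units of the state.
- monitor.observe(): the state, without advancing time (a new reading comes with each control period).
- grab_frame(name): name is "scene" or "top"; returns the picture (480x640x3 uint8, blue, green, red); there is no depth.
- calibration(name): a dict with "fx", "fy", "cx", "cy" (pixels), "cam_to_world" (4x4, takes a point from camera to world coordinates). Camera axes: x right, y down, z forward; pixel columns grow to the right and rows downward; lengths in m; the calibration is good to about 2 mm. A picture is of the moment at which its call begins. calibration takes no time and is no camera call.
- hand_in(): hands the job in; it is judged then, once.
Trained networks look in the newest picture that a camera, given by its name, has taken for a name from the list of things; names that differ only in an ending like _2 or _b are one class to them, and where a whole thing is asked for, a point or a joint stands for the part that bears it (a point fixed in the world has none). Each returns a list of dicts, best first, with "conf" (0 to 1); they miss things now and then, are a little off and sometimes report something else, mostly with a low value. They report only what shows in the picture. A call takes as long as a camera call.
- finder.look_for(thing, camera): "box" ([left, top, right, bottom] as shares, 0 to 1, of the picture: columns of its width, rows of its height, round what is visible of it).
The state is a dict: "clock": time; "joint_positions": joint angles; "joint_velocities": joint speeds; "effort": joint torques, N m; "ee_pos": TCP position; "tool_rot": TCP orientation; "ft_force": force on the tool from outside, world axes, zero at the start; "ft_torque": the same for the moment, N m; "finger_gap": finger opening in m; "grip_force": force on a finger pad.
Only numpy, scipy, OpenCV 4.12 (cv2) and the standard library are available. Lean on these libraries where they do the work, as an engineer would, in place of code of your own. Each camera call takes 0.05 s, during which the arm holds its last target. There are 200 camera calls.

### The job

The telescoping hook pole lies in its holder beside the sink. First fold the steel clamp flap fully down over the pole's grip, then press the lock button on top of the grip all the way in (it stays in), then take the black block at the hook end and pull the pole out past its first stop to its second stop, with both sections fully out. Finish while holding it out: do not let go, as springs draw it back in; leave the cup, the garlic and the spice jar alone.

Things in the scene. Friction and masses are not known exactly. Their poses are not given: they have to be found in the camera images.
- holder: Pole holder fixed to the worktop: dark steel foot plate 175 x 86 mm, two grey saddles. Origin: on the worktop under the pole, near the middle of its grip. Its -x axis is the way the pole pulls out, z is up. The pole lies level along x, its axis 60 mm above the origin; the grip is a black tube of 32 mm diameter, x = -87 to +109 mm, with two 44 mm flanges between which the clamp flap drops
- clamp_hinge (a point): Centre of the clamp flap's hinge pin, at x = 30, y = 33, z = 83 mm in the holder's frame; does not move. The pin runs along the holder's x. The hinge ears reach 9 mm above this point
- clamp_tab (a point): Point on the upper (outer) face of the steel clamp flap, 70 mm from the hinge pin, 2 mm out from the pin's plane: push here to fold it down. The flap is a plate 30 mm wide (holder's x), 8 mm thick, 91 mm long from the pin; down, it lies level over the grip and points to the holder's -y, its upper face 85 mm above the worktop
- clamp (a joint): Angle of the clamp flap, rad: 0 folded fully down (a stop), growing as it lifts; 1.57 is upright over its hinge pin. It stays where it is left; about 1 N at the tab moves it. Down, it sits between the flanges and keeps the grip from sliding (1.5 mm of play); up, the whole pole slides along the holder when pulled
- button_top (a point): Centre of the top of the lock button, a round aluminium button of 17 mm diameter on a grey boss on top of the grip, at x = -61 mm in the holder's frame, 89 mm above the worktop until pressed; 8 mm above the boss. It moves down and takes about 3 N
- lock_button (a joint): Travel of the lock button, m: 0 out (sections locked), 0.006 fully in (free). It stays where it is left
- hook_grip (a point): Centre of the black block at the hook end, the part to grip: 30 mm long (holder's x), 24 mm wide (holder's y), 26 mm high; pole pushed in, it is at x = -129, y = 0, z = 60 mm in the holder's frame. A steel hook reaches 55 mm from it to -x and up; to +x a collar of 29 mm diameter begins 33 mm from it
- hook_end (a joint): How far the thin hook section is drawn out of the middle tube, m: 0 in, 0.055 at its stop. A spring of about 3 N draws it in, so it comes out first (the first stop)
- middle_tube (a joint): How far the middle tube is drawn out of the grip, m: 0 in, 0.050 at its stop. A spring of about 8 N draws it in, so it comes out second (the second stop). The block then stands 105 mm (plus the clamp's play) farther out than at the start
- pole (a joint): How far the whole grip has slid along the holder in the pulling direction, m: 0 where it belongs. 1.5 N moves it while the clamp is up
- brown_cup: Brown cup, 72 mm diameter, 67 mm high, loose on the worktop; origin under its centre. Leave alone
- garlic: Garlic bulb, about 53 mm, loose on the worktop; origin under its centre. Leave alone
- spice_jar: Small spice jar, 44 mm diameter, 109 mm high, loose on the worktop; origin under its centre. Leave alone

How it is judged:
By the outcome, as a careful person would: the job done as asked, in the order asked, and still so for the second after the job is handed in, while the arm keeps its last pose, push and grip.
It also fails if it takes over 51 s, if anything falls off the work surface, if the arm or the gripper's body presses on something with over 40 N, if the wrist force passes 120 N, or if a joint passes its speed limit or range.

## Working session

There is one attempt and no reset: what is moved stays moved. The work goes in short steps, Python scripts to look and compute and a tool call to move; the robot and the scene stay as the last step left them, time stands still between calls to the robot, and variables do not carry over. Pictures are saved under pics/ and viewed, at most 10 in all, crops included, and the job is handed in when it is done.

Besides the shell and the picture viewer there is one more tool, called after "Request:" by a JSON object that holds its "op" and its "data", one argument or row to a line. jog_arm: Moves the arm, as the interface text tells. Shift numbers are shares of 30 mm and turn numbers shares of 0.1 rad, none past 1 either way. Its arguments: {"type":"object","properties":{"deltas":{"type":"array","items":{"type":"array","items":{"type":"number","minimum":-1,"maximum":1}}},"force":{"type":"number"}},"required":["deltas"]}

```bash
mkdir -p pics
cat > h.py <<'E'
import numpy as np, cv2
from workcell import monitor, grab_frame, calibration, hand_in, finder
def ray(cam,u,v):
    c=calibration(cam);T=np.array(c["cam_to_world"])
    d=T[:3,:3]@np.array([(u-c["cx"])/c["fx"],(v-c["cy"])/c["fy"],1]);return T[:3,3],d/np.linalg.norm(d)
def atz(cam,u,v,z):
    o,d=ray(cam,u,v);return o+d*(z-o[2])/d[2]
def tri(u1,u2,a="scene",b="top"):
    o1,d1=ray(a,*u1);o2,d2=ray(b,*u2)
    s=np.linalg.lstsq(np.c_[d1,-d2],o2-o1,rcond=None)[0]
    p,q=o1+s[0]*d1,o2+s[1]*d2;return (p+q)/2,np.linalg.norm(p-q)
def proj(cam,p):
    c=calibration(cam);q=np.linalg.inv(np.array(c["cam_to_world"]))@np.r_[p,1]
    return np.array([c["fx"]*q[0]/q[2]+c["cx"],c["fy"]*q[1]/q[2]+c["cy"]])
E
python3 - <<'E'
from h import *
np.set_printoptions(precision=3,suppress=True)
for n in("scene","top"):
    cv2.imwrite(f"pics/{n}0.png",grab_frame(n))
    c=calibration(n);print(n,c["fx"],np.array(c["cam_to_world"]))
    for t in["holder","clamp_tab","button_top","hook_grip","brown_cup","garlic","spice_jar"]:
        r=finder.look_for(t,n)
        print(t,[(round(x["conf"],2),(np.array(x["box"])*[640,480,640,480]).round()) for x in r[:2]])
s=monitor.observe();print(s)
E
```

```text
scene 571.1242051690632 [[ 0.709 -0.416  0.57   0.046]
 [-0.706 -0.407  0.58  -0.345]
 [-0.01  -0.813 -0.582  0.619]
 [ 0.     0.     0.     1.   ]]
holder [(0.75, array([274., 168., 344., 295.]))]
clamp_tab [(0.62, array([280., 163., 314., 216.]))]
button_top [(0.52, array([314., 235., 323., 246.]))]
hook_grip [(0.85, array([318., 263., 344., 296.])), (0.33, array([273., 169., 344., 295.]))]
brown_cup [(0.8, array([161., 239., 214., 296.]))]
garlic [(0.86, array([389., 224., 422., 257.]))]
spice_jar [(0.67, array([360., 186., 389., 247.]))]
top 602.6673647925376 [[ 0.024 -0.992  0.122  0.458]
 [-0.999 -0.027 -0.03   0.226]
 [ 0.033 -0.121 -0.992  1.065]
 [ 0.     0.     0.     1.   ]]
holder [(0.65, array([238., 185., 397., 282.])), (0.52, array([340., 247., 395., 282.]))]
clamp_tab [(0.7, array([263., 196., 297., 239.]))]
button_top [(0.48, array([328., 241., 335., 247.]))]
hook_grip [(0.76, array([348., 252., 395., 279.]))]
brown_cup [(0.61, array([220., 315., 265., 358.])), (0.4, array([326., 239., 337., 247.]))]
garlic [(0.97, array([348., 138., 379., 168.])), (0.65, array([314., 138., 348., 180.]))]
spice_jar [(0.64, array([313., 142., 346., 181.]))]
{'clock': 0.8, 'joint_positions': array([ 1.132,  0.467, -0.012,  1.603,  0.006,  1.071, -0.056]), 'joint_velocities': array([ 0.001,  0.   , -0.001,  0.001,  0.001, -0.001,  0.002]), 'effort': array([  0.   , -53.218,   0.022, -25.163,   0.012,   0.001,   0.   ]), 'ee_pos': array([ 0.251, -0.6  ,  0.231]), 'tool_rot': array([ 0.98 ,  0.197, -0.   ,  0.   ]), 'ft_force': array([-0.329,  0.831, -0.598]), 'ft_torque': array([0.02 , 0.036, 0.021]), 'grip_force': 0.0, 'finger_gap': 0.08541411580103277}
```

View pics/scene0.png

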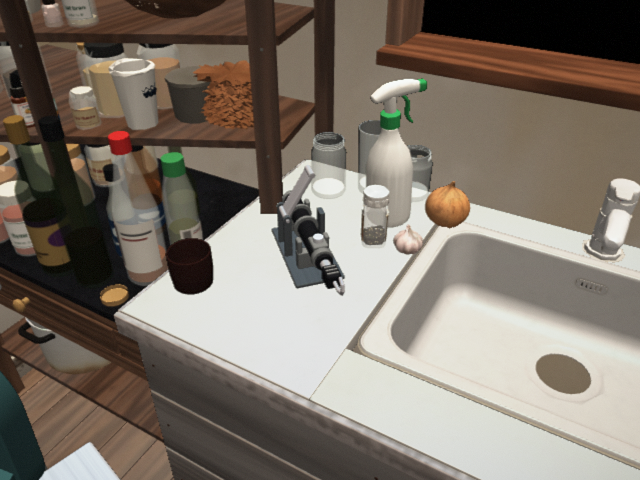

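View pics/top0.png

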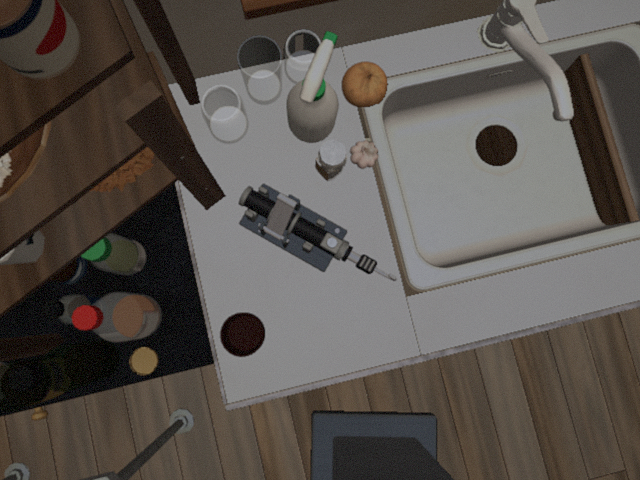

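The top view shows the pole running from (245,197) at the grip end to the block at about (367,264). The button is near (331,242) and the flap near (281,215). The cup is at (243,334), and the jar and garlic sit up and to the right. I'll zoom in on both views.

Run:
```python
from h import *
a=cv2.imread("pics/scene0.png")[155:305,260:360];b=cv2.imread("pics/top0.png")[175:290,230:405]
a=cv2.resize(a,None,fx=3.9,fy=3.9,interpolation=3);b=cv2.resize(b,None,fx=2.3,fy=2.3,interpolation=3)
o=np.zeros((590,800,3),np.uint8);o[:a.shape[0],:a.shape[1]]=a;o[:b.shape[0],395:395+b.shape[1]]=b
cv2.imwrite("pics/z.png",o)
np.set_printoptions(precision=3,suppress=True)
print("button",tri((318.5,238),(331.5,242)),"block",tri((330,272),(367,264)))
B=atz("top",331.5,242,.089);H=atz("top",367,264,.073)
print(B,H, atz("scene",318.5,238,.089))
for n,uv in dict(cup=(243,334),jar=(330,160),garlic=(364,153)).items():print(n,atz("top",*uv,.03))
```

```text
button (array([0.57 , 0.176, 0.083]), np.float64(0.00011515750803147169)) block (array([0.536, 0.116, 0.068]), np.float64(0.0023921439866192986))
[0.57  0.176 0.089] [0.537 0.115 0.073] [0.565 0.17  0.089]
cup [0.416 0.319 0.03 ]
jar [0.722 0.178 0.03 ]
garlic [0.736 0.119 0.03 ]
```

View pics/z.png

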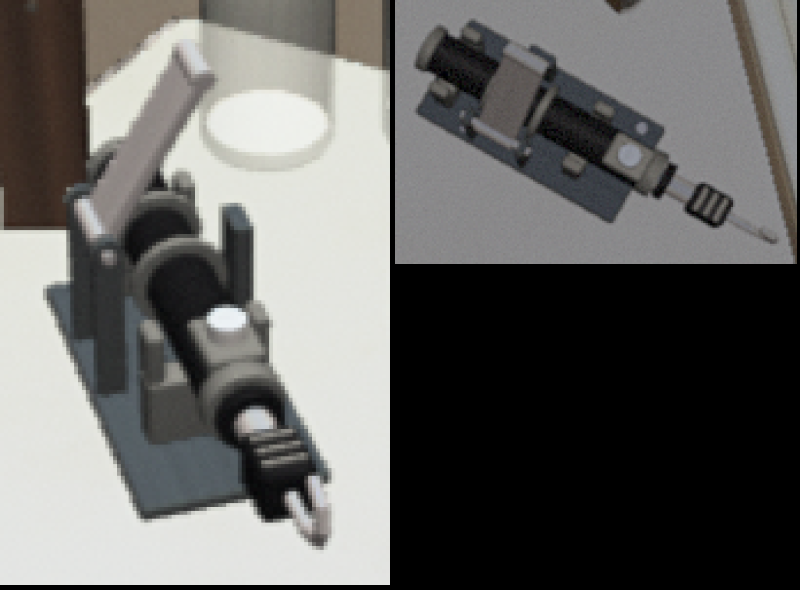

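The zoom shows the flap tilted up and leaning away from its hinge, with its tip at about scene (310,171) and top (288,195). The button is clear of obstructions. The black block is at top (367,264) and is free on both sides.

```bash
cat >> h.py <<'E'
from scipy.optimize import least_squares
from scipy.spatial.transform import Rotation as R
def H(p,v):
    c,s=np.cos(p[2]),np.sin(p[2]);return np.array([p[0]+c*v[0]-s*v[1],p[1]+s*v[0]+c*v[1],v[2]])
def goal(p,v):
    "move to holder point v, tool x along holder x, in tool-frame units (turn last), from measured pose"
    s=monitor.observe();r=R.from_quat(s["tool_rot"])
    c,sn=np.cos(p[2]),np.sin(p[2]);t=R.from_matrix(np.array([[c,sn,0],[sn,-c,0],[0,0,-1.]]))
    return (H(p,v)-s["ee_pos"])/.03, (t*r.inv()).as_rotvec()/.1, s
E
python3 - <<'E'
from h import *
np.set_printoptions(precision=3,suppress=True)
cr=lambda u,v:(230+(u-395)/2.3,175+v/2.3)
cs=lambda u,v:(260+u/3.9,155+v/3.9)
O=[("top",cr(629,154),(-.061,0,.089)),("scene",cs(227,319),(-.061,0,.089)),("top",cr(711,205),(-.129,0,.073)),
("top",cr(497,133),(.030,.033,.087)),("scene",cs(280,447),(-.129,0,.073)),("top",cr(433,50),(.105,0,.065))]
f=lambda p:np.concatenate([proj(c,H(p,v))-uv for c,uv,v in O])
r=least_squares(f,[.6,.23,1.07],loss="soft_l1");print(r.x,f(r.x).reshape(-1,2))
p=r.x;np.save("p.npy",p)
t=tri(cs(195,60),cr(526,47));print("tip",t)
d=t[0]-H(p,(.03,.033,.083));yh=np.array([-np.sin(p[2]),np.cos(p[2]),0]);print("angle",np.arctan2(d[2],-d@yh),np.linalg.norm(d))
print("post",atz("top",215,203,.0),"P tab",H(p,(.03,-.01,.2)));print(goal(p,(.03,.0,.2)))
E
```

```text
[0.597 0.228 1.081] [[ 0.844  0.909]
 [ 0.129 -0.797]
 [ 0.459  0.   ]
 [-0.241  0.254]
 [-0.057  0.01 ]
 [-0.822 -0.836]]
tip (array([0.63 , 0.251, 0.153]), np.float64(0.00523230019342036))
angle 0.9385256137030985 0.087507543405257
post [0.644 0.381 0.   ] P tab [0.62 0.25 0.2 ]
(array([12.024, 28.47 , -1.044]), array([ 0.001, -0.   ,  6.852]), {'clock': 0.8, 'joint_positions': array([ 1.132,  0.467, -0.012,  1.603,  0.006,  1.071, -0.056]), 'joint_velocities': array([ 0.001,  0.   , -0.001,  0.001,  0.001, -0.001,  0.002]), 'effort': array([  0.   , -53.218,   0.022, -25.163,   0.012,   0.001,   0.   ]), 'ee_pos': array([ 0.251, -0.6  ,  0.231]), 'tool_rot': array([ 0.98 ,  0.197, -0.   ,  0.   ]), 'ft_force': array([-0.329,  0.831, -0.598]), 'ft_torque': array([0.02 , 0.036, 0.021]), 'grip_force': 0.0, 'finger_gap': 0.08541411580103277})
```

Request:
{"op": "jog_arm", "data": {
  "deltas": [
    [0,0,0,0,0,-0.98,0],
    [0,0,0,0,0,-0.98,0],
    [0,0,0,0,0,-0.98,0],
    [0,0,0,0,0,-0.98,0],
    [0,0,0,0,0,-0.98,0]
  ]
}}

```text
clock: 1.42
ee_pos: [0.2505, -0.5998, 0.2313]
tool_rot: [0.903, 0.43, -0.0, 0.0]
ft_force: [1.1, 0.4, 0.1]
finger_gap: -0.0002
grip_force: 0.0
```

Request:
{"op": "jog_arm", "data": {
  "deltas": [
    [0,0,0,0,0,-0.98,0],
    [0,0,0,0,0,-0.97,0],
    [1,-0.1,0,0,0,0,0],
    [1,-0.1,0,0,0,0,0],
    [1,-0.1,0,0,0,0,0]
  ]
}}

```text
clock: 2.05
ee_pos: [0.2853, -0.5153, 0.2313]
tool_rot: [0.858, 0.514, 0.0, 0.0]
ft_force: [-0.3, 0.3, -0.4]
finger_gap: -0.0004
grip_force: 0.0
```

Request:
{"op": "jog_arm", "data": {
  "deltas": [
    [1,-0.1,0,0,0,0,0],
    [1,-0.1,0,0,0,0,0],
    [1,-0.1,0,0,0,0,0],
    [1,-0.1,0,0,0,0,0],
    [1,-0.1,0,0,0,0,0]
  ]
}}

```text
clock: 2.68
ee_pos: [0.3427, -0.3759, 0.2315]
tool_rot: [0.858, 0.514, -0.0, 0.0]
ft_force: [0.0, 0.3, 0.0]
finger_gap: -0.0002
grip_force: 0.0
```

Request:
{"op": "jog_arm", "data": {
  "deltas": [
    [1,-0.1,0,0,0,0,0],
    [1,-0.1,0,0,0,0,0],
    [1,-0.1,0,0,0,0,0],
    [1,-0.1,0,0,0,0,0],
    [1,-0.1,0,0,0,0,0]
  ]
}}

```text
clock: 3.3
ee_pos: [0.4001, -0.2365, 0.2315]
tool_rot: [0.858, 0.514, 0.0, 0.0]
ft_force: [-0.1, -0.5, -0.1]
finger_gap: -0.0001
grip_force: 0.0
```

Request:
{"op": "jog_arm", "data": {
  "deltas": [
    [1,-0.1,0,0,0,0,0],
    [1,-0.1,0,0,0,0,0],
    [1,-0.1,0,0,0,0,0],
    [1,-0.1,0,0,0,0,0],
    [1,-0.1,0,0,0,0,0]
  ]
}}

```text
clock: 3.92
ee_pos: [0.4575, -0.0971, 0.2315]
tool_rot: [0.858, 0.514, 0.0, 0.0]
ft_force: [0.2, -0.6, 0.6]
finger_gap: -0.0001
grip_force: 0.0
```

Request:
{"op": "jog_arm", "data": {
  "deltas": [
    [1,-0.1,0,0,0,0,0],
    [1,-0.1,0,0,0,0,0],
    [1,-0.1,0,0,0,0,0],
    [1,-0.1,0,0,0,0,0],
    [1,-0.1,0,0,0,0,0]
  ]
}}

```text
clock: 4.55
ee_pos: [0.5149, 0.0423, 0.2314]
tool_rot: [0.858, 0.514, 0.0, 0.0]
ft_force: [0.7, 0.4, -0.3]
finger_gap: 0.0001
grip_force: 0.0
```

Request:
{"op": "jog_arm", "data": {
  "deltas": [
    [0.97,-0.08,0,0,0,0,0],
    [0.97,-0.08,0,0,0,0,0],
    [0.97,-0.08,0,0,0,0,0],
    [0.97,-0.08,0,0,0,0,0],
    [0.97,-0.08,0,0,0,0,0]
  ]
}}

```text
clock: 5.18
ee_pos: [0.5728, 0.1762, 0.2313]
tool_rot: [0.858, 0.514, 0.0, 0.0]
ft_force: [0.2, 0.4, 0.4]
finger_gap: -0.0005
grip_force: 0.0
```

Request:
{"op": "jog_arm", "data": {
  "deltas": [
    [0.97,-0.08,0,0,0,0,0],
    [0.97,-0.08,0,0,0,0,0],
    [0.97,-0.08,0.5,0,0,0,0],
    [0,0,0.5,0,0,0,0],
    [0,0,0,0,0,0,0]
  ]
}}

```text
clock: 5.8
ee_pos: [0.6062, 0.2545, 0.1994]
tool_rot: [0.858, 0.514, -0.002, 0.0]
ft_force: [-0.5, -1.0, -0.4]
finger_gap: -0.0002
grip_force: 0.0
```

Run:
```python
from h import *
np.set_printoptions(precision=3,suppress=True)
p=np.load("p.npy");g=goal(p,(.03,.005,.2));print(g[0],g[1],g[2]["ee_pos"],g[2]["joint_positions"])
a=grab_frame("scene")[90:310,210:370];b=grab_frame("top")[120:300,220:400]
o=np.zeros((560,800,3),np.uint8);a=cv2.resize(a,(400,550));b=cv2.resize(b,(400,400));o[:550,:400]=a;o[:400,400:]=b;cv2.imwrite("pics/f.png",o)
```

```text
[0.023 0.071 0.019] [ 0.022 -0.032  0.006] [0.606 0.255 0.199] [-0.079  0.581 -0.531  1.581  0.322  1.072 -1.186]
```

View pics/f.png

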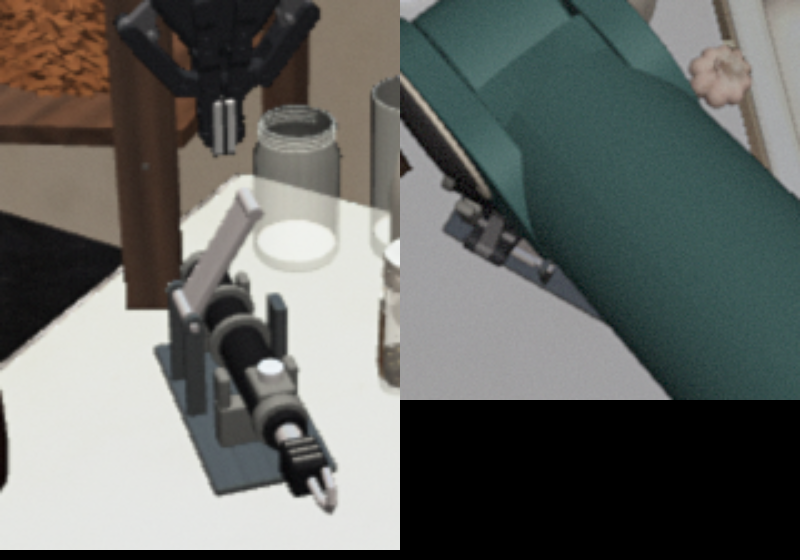

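The shut fingertips are right above the flap, which is untouched. Now I'll press it down in an arc.

Request:
{"op": "jog_arm", "data": {
  "deltas": [
    [0,0,0.9,0,0,0,0],
    [0,0,0.8,0,0,0,0],
    [0,0.15,0.4,0,0,0,0],
    [0,0.15,0.3,0,0,0,0],
    [0,0.15,0.3,0,0,0,0]
  ]
}}

```text
clock: 6.52
ee_pos: [0.6202, 0.2493, 0.1209]
tool_rot: [0.858, 0.514, 0.001, 0.0]
ft_force: [-0.0, 0.1, 0.9]
finger_gap: 0.0
grip_force: 0.6
```

Request:
{"op": "jog_arm", "data": {
  "deltas": [
    [0,0.2,0.3,0,0,0,0],
    [0,0.2,0.3,0,0,0,0],
    [0,0.2,0.25,0,0,0,0],
    [0,0,0.15,0,0,0,0],
    [0,0,0,0,0,0,0]
  ]
}}

```text
clock: 7.15
ee_pos: [0.6347, 0.2409, 0.0897]
tool_rot: [0.858, 0.514, -0.0, -0.0]
ft_force: [0.4, 0.4, 0.9]
finger_gap: 0.0001
grip_force: 0.0
```

Request:
{"op": "jog_arm", "data": {
  "deltas": [
    [0,0,0.1,0,0,0,0],
    [0,0,0.1,0,0,0,0],
    [0,0,0.05,0,0,0,0],
    [0,0,0.05,0,0,0,0],
    [0,0,0,0,0,0,0]
  ]
}}

```text
clock: 7.78
ee_pos: [0.6353, 0.2414, 0.0847]
tool_rot: [0.858, 0.514, 0.001, 0.001]
ft_force: [-6.5, -3.3, 17.5]
finger_gap: 0.0001
grip_force: 9.0
```

Request:
{"op": "jog_arm", "data": {
  "deltas": [
    [0,0,-0.7,0,0,0,0],
    [0,0,-0.6,0,0,0,0],
    [-0.76,-0.23,0,0,0,0,0],
    [-0.76,-0.23,0,0,0,0,0],
    [-0.76,-0.23,0,0,0,0,0]
  ]
}}

```text
clock: 8.4
ee_pos: [0.5841, 0.1902, 0.121]
tool_rot: [0.857, 0.514, 0.0, 0.0]
ft_force: [-1.0, -0.2, 0.3]
finger_gap: -0.0001
grip_force: 0.0
```

Request:
{"op": "jog_arm", "data": {
  "deltas": [
    [-0.76,-0.23,0,0,0,0,0],
    [0,0,0,0,0,0,0],
    [0,0,0.1,0,0,0,0],
    [0,0,0,0,0,0,0],
    [0,0,0,0,0,0,0]
  ]
}}

```text
clock: 9.02
ee_pos: [0.5678, 0.1743, 0.1171]
tool_rot: [0.857, 0.515, 0.0, -0.0]
ft_force: [-0.1, -0.0, -0.7]
finger_gap: 0.0
grip_force: 0.0
```

Run:
```python
from h import *
np.set_printoptions(precision=3,suppress=True)
p=np.load("p.npy");g=goal(p,(-.061,0,.089));print(g[0]*30,g[1],g[2]["ee_pos"])
f=grab_frame("scene");cv2.imwrite("pics/b.png",cv2.resize(f[140:310,250:370],(560,793))[:600] if 0 else cv2.resize(f[150:300,260:370],(440,600)))
```

```text
[  0.63   -0.306 -28.115] [-0.004 -0.001 -0.005] [0.568 0.174 0.117]
```

View pics/b.png

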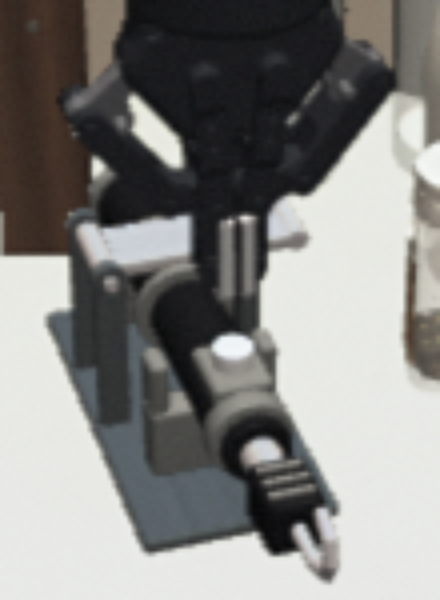

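The flap is level, lying over the grip, and the fingertips are above the button, which is at crop (232,348). Pressing it now.

Request:
{"op": "jog_arm", "data": {
  "deltas": [
    [0,0,0.6,0,0,0,0],
    [0,0,0.25,0,0,0,0],
    [0,0,0.1,0,0,0,0],
    [0,0,0.1,0,0,0,0],
    [0,0,0,0,0,0,0]
  ]
}}

```text
clock: 9.7
ee_pos: [0.5678, 0.1738, 0.0857]
tool_rot: [0.858, 0.514, 0.0, -0.0]
ft_force: [0.0, -0.2, 0.7]
finger_gap: 0.0001
grip_force: 0.0
```

Request:
{"op": "jog_arm", "data": {
  "deltas": [
    [0,0,0.07,0,0,0,0],
    [0,0,0.07,0,0,0,0],
    [0,0,0,0,0,0,0],
    [0,0,0,0,0,0,0],
    [0,0,0,0,0,0,0]
  ]
}}

```text
clock: 10.32
ee_pos: [0.5682, 0.1739, 0.0829]
tool_rot: [0.858, 0.514, 0.001, 0.0]
ft_force: [-2.5, -1.7, 9.8]
finger_gap: 0.0001
grip_force: 4.9
```

Request:
{"op": "jog_arm", "data": {
  "deltas": [
    [0,0,0.06,0,0,0,0],
    [0,0,0.04,0,0,0,0],
    [0,0,0,0,0,0,0],
    [0,0,0,0,0,0,0],
    [0,0,0,0,0,0,0]
  ]
}}

```text
clock: 10.95
ee_pos: [0.5683, 0.1739, 0.0825]
tool_rot: [0.858, 0.514, 0.001, 0.001]
ft_force: [-8.4, -4.8, 28.4]
finger_gap: -0.0003
grip_force: 14.2
```

Request:
{"op": "jog_arm", "data": {
  "deltas": [
    [0,0,-0.8,0,0,0,0],
    [0,0,-0.8,0,0,0,1],
    [-0.77,0,0,0,0,0,1],
    [-0.75,0,0,0,0,0,1],
    [-0.75,0,0,0,0,0,1]
  ],
  "force": 80
}}

```text
clock: 11.58
ee_pos: [0.5348, 0.1122, 0.1261]
tool_rot: [0.858, 0.514, -0.0, 0.0]
ft_force: [1.0, -0.5, 0.3]
finger_gap: 0.0723
grip_force: 0.0
```

Request:
{"op": "jog_arm", "data": {
  "deltas": [
    [0,0,0,0,0,0,1],
    [0,0,0,0,0,0,1],
    [0,0,0,0,0,0,1],
    [0,0,0,0,0,0,1],
    [0,0,0,0,0,0,1]
  ]
}}

```text
clock: 12.2
ee_pos: [0.5356, 0.1139, 0.1265]
tool_rot: [0.857, 0.515, -0.0, -0.0]
ft_force: [-0.2, -0.2, 0.7]
finger_gap: 0.0858
grip_force: 0.0
```

Run:
```python
from h import *
np.set_printoptions(precision=3,suppress=True)
p=np.load("p.npy");g=goal(p,(-.129,0,.041));print(g[0]*30,g[1],g[2]["ee_pos"],g[2]["ft_force"])
f=grab_frame("scene");cv2.imwrite("pics/c.png",cv2.resize(f[150:300,260:370],(440,600)))
```

```text
[  0.882   0.074 -85.466] [-0.001 -0.001 -0.003] [0.536 0.114 0.126] [-0.212 -0.214  0.704]
```

View pics/c.png

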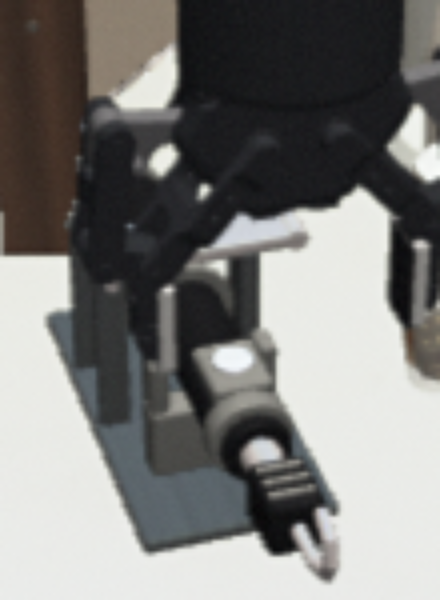

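The button now sits nearly flush at crop (233,360), the flap is down, and the open fingers straddle the block's line. I'll descend and grip.

Request:
{"op": "jog_arm", "data": {
  "deltas": [
    [0,0,0.8,0,0,0,1],
    [0,0,0.8,0,0,0,1],
    [0,0,0.8,0,0,0,1],
    [0,0,0.45,0,0,0,1],
    [0,0,0,0,0,0,1]
  ]
}}

```text
clock: 12.88
ee_pos: [0.535, 0.1136, 0.0404]
tool_rot: [0.857, 0.515, -0.001, -0.0]
ft_force: [1.2, -0.6, 0.1]
finger_gap: 0.0853
grip_force: 0.0
```

Request:
{"op": "jog_arm", "data": {
  "deltas": [
    [0,0,0,0,0,0,0],
    [0,0,0,0,0,0,0],
    [0,0,0,0,0,0,0],
    [0,0,0,0,0,0,0],
    [0,0,0,0,0,0,0]
  ],
  "force": 80
}}

```text
clock: 13.5
ee_pos: [0.5365, 0.1131, 0.0416]
tool_rot: [0.858, 0.514, 0.001, 0.001]
ft_force: [1.2, -1.9, 3.1]
finger_gap: 0.0231
grip_force: 80.3
```

Gripped. Now I'll pull along tool -x.

Request:
{"op": "jog_arm", "data": {
  "deltas": [
    [-0.4,0,0,0,0,0,0],
    [-0.4,0,0,0,0,0,0],
    [-0.4,0,0,0,0,0,0],
    [-0.4,0,0,0,0,0,0],
    [0,0,0,0,0,0,0]
  ]
}}

```text
clock: 14.12
ee_pos: [0.5139, 0.0712, 0.0416]
tool_rot: [0.858, 0.514, 0.001, 0.0]
ft_force: [4.0, 1.0, 2.4]
finger_gap: 0.023
grip_force: 80.1
```

Request:
{"op": "jog_arm", "data": {
  "deltas": [
    [-0.3,0,0,0,0,0,0],
    [-0.3,0,0,0,0,0,0],
    [-0.3,0,0,0,0,0,0],
    [-0.3,0,0,0,0,0,0],
    [0,0,0,0,0,0,0]
  ]
}}

```text
clock: 14.75
ee_pos: [0.498, 0.0417, 0.0417]
tool_rot: [0.857, 0.515, 0.003, -0.0]
ft_force: [7.8, 5.7, -0.4]
finger_gap: 0.023
grip_force: 79.7
```

Request:
{"op": "jog_arm", "data": {
  "deltas": [
    [-0.25,0,0,0,0,0,0],
    [-0.25,0,0,0,0,0,0],
    [-0.2,0,0,0,0,0,0],
    [0,0,0,0,0,0,0],
    [0,0,0,0,0,0,0]
  ]
}}

```text
clock: 15.38
ee_pos: [0.4885, 0.0237, 0.0417]
tool_rot: [0.857, 0.515, 0.003, -0.0]
ft_force: [6.6, 5.1, -1.0]
finger_gap: 0.0224
grip_force: 79.7
```

Request:
{"op": "jog_arm", "data": {
  "deltas": [
    [-0.1,0,0,0,0,0,0],
    [-0.1,0,0,0,0,0,0],
    [0,0,0,0,0,0,0],
    [0,0,0,0,0,0,0],
    [0,0,0,0,0,0,0]
  ]
}}

```text
clock: 16.0
ee_pos: [0.4861, 0.0191, 0.0418]
tool_rot: [0.857, 0.515, 0.004, -0.001]
ft_force: [7.7, 6.9, -1.8]
finger_gap: 0.0227
grip_force: 79.7
```

Request:
{"op": "jog_arm", "data": {
  "deltas": [
    [-0.07,0,0,0,0,0,0],
    [-0.06,0,0,0,0,0,0],
    [0,0,0,0,0,0,0],
    [0,0,0,0,0,0,0],
    [0,0,0,0,0,0,0]
  ]
}}

```text
clock: 16.62
ee_pos: [0.4861, 0.0189, 0.0422]
tool_rot: [0.857, 0.516, 0.007, -0.001]
ft_force: [11.4, 14.9, -5.2]
finger_gap: 0.0228
grip_force: 79.2
```

The force jumped with no further travel, so this is the second stop. I'll add a slight preload, check with a picture, then hand in.

Request:
{"op": "jog_arm", "data": {
  "deltas": [
    [-0.05,0,0,0,0,0,0],
    [0,0,0,0,0,0,0],
    [0,0,0,0,0,0,0],
    [0,0,0,0,0,0,0],
    [0,0,0,0,0,0,0]
  ]
}}

```text
clock: 17.25
ee_pos: [0.4862, 0.0188, 0.0424]
tool_rot: [0.856, 0.517, 0.008, -0.002]
ft_force: [12.6, 18.3, -6.1]
finger_gap: 0.0226
grip_force: 79.2
```

Run:
```python
from h import *
f=grab_frame("scene");cv2.imwrite("pics/e.png",cv2.resize(f[140:340,240:420],(540,600)))
```

```text
(no output)
```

View pics/e.png

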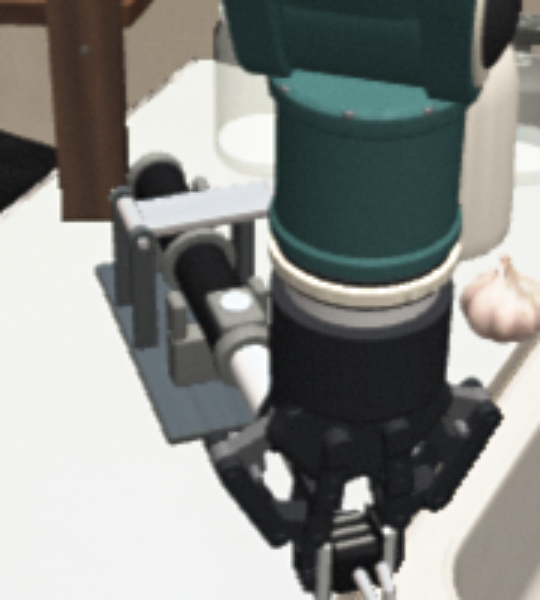

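The flap is down, the button at crop (236,302) is in, the pole is extended, and the block at crop (355,545) is held between the pads.

```bash
python3 -c "
from workcell import hand_in;print(hand_in())"
```

```text
the job is handed in; nothing more can be done
None
```

I folded the clamp flap down, pressed the lock button fully in, and pulled the pole out to its second stop; the arm was still holding it there when I handed the job in at about 17 s of the 51 s allowed.

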